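# Put the mixed-up press punches back in their riser cups

## Task

The last shift mixed up the press punches: blue and yellow stand in each other's riser cups, and so do red and green. Swap them so that every punch stands upright on the seat inside the lip of the cup of its own colour, which brings all four tips level; park a punch on the wooden offcut or another free spot while its cup is taken. Do not topple a punch, and leave the dial gauge where it lies.

Things in the scene. Friction and masses are not known exactly. Their poses are not given: they have to be found in the camera images.
- punch_blue: loose press punch with its shoulder painted blue (plain steel, the longest and slimmest): 60 mm tall, 60 g. It stands on a round shoulder 20 mm in diameter and 14 to 16 mm high (good to grip), above which it narrows to a shank and a blunt tip. Origin: centre of its underside; z up to the tip.
- punch_yellow: loose press punch with its shoulder painted yellow (plain steel, second longest): 52 mm tall, 60 g. It stands on a round shoulder 23 mm in diameter and 14 to 16 mm high (good to grip), above which it narrows to a shank and a blunt tip. Origin: centre of its underside; z up to the tip.
- punch_red: loose press punch with its shoulder painted red (brass, third longest, the thickest): 45 mm tall, 60 g. It stands on a round shoulder 29 mm in diameter and 14 to 16 mm high (good to grip), above which it narrows to a shank and a blunt tip. Origin: centre of its underside; z up to the tip.
- punch_green: loose press punch with its shoulder painted green (dark grey steel, the shortest): 38 mm tall, 60 g. It stands on a round shoulder 26 mm in diameter and 14 to 16 mm high (good to grip), above which it narrows to a shank and a blunt tip. Origin: centre of its underside; z up to the tip.
- cup_blue: riser cup with a blue rim and band, for the blue punch: fixed round steel riser, 55 mm in diameter (foot 68 mm), one of a row of four, 75 mm apart, their order varies. Its flat seat, 46 mm across, lies 14 mm above the origin and has a lip 3 mm high round it. Origin: centre of its underside (10 mm above the bench, on a rail); z up, y along the row. A press fixture 294 mm tall stands 0.12 m beyond the left half of the row: keep the wrist clear of it.
- cup_yellow: riser cup with a yellow rim and band, for the yellow punch: fixed round steel riser, 55 mm in diameter (foot 68 mm), one of a row of four, 75 mm apart, their order varies. Its flat seat, 46 mm across, lies 22 mm above the origin and has a lip 3 mm high round it. Origin: centre of its underside (10 mm above the bench, on a rail); z up, y along the row. A press fixture 294 mm tall stands 0.12 m beyond the left half of the row: keep the wrist clear of it.
- cup_red: riser cup with a red rim and band, for the red punch: fixed round steel riser, 55 mm in diameter (foot 68 mm), one of a row of four, 75 mm apart, their order varies. Its flat seat, 46 mm across, lies 29 mm above the origin and has a lip 3 mm high round it. Origin: centre of its underside (10 mm above the bench, on a rail); z up, y along the row. A press fixture 294 mm tall stands 0.12 m beyond the left half of the row: keep the wrist clear of it.
- cup_green: riser cup with a green rim and band, for the green punch: fixed round steel riser, 55 mm in diameter (foot 68 mm), one of a row of four, 75 mm apart, their order varies. Its flat seat, 46 mm across, lies 36 mm above the origin and has a lip 3 mm high round it. Origin: centre of its underside (10 mm above the bench, on a rail); z up, y along the row. A press fixture 294 mm tall stands 0.12 m beyond the left half of the row: keep the wrist clear of it.
- offcut: loose wooden offcut 45 x 85 x 22 mm lying flat (120 g), beside the right-hand end of the row; a punch can be parked upright on it. Origin: centre of its underside; y along its length; its top is 22 mm above the origin.
- dial_gauge: round white dial gauge lying face up on the bench beyond the right end of the row, 116 x 59 x 26 mm with its stem along its own x. Origin: centre of its underside.
Mind the look-alikes: they are no part of the job. Leave any purple look-alike of the punch_blue alone.

How it is judged:
By the outcome, as a careful person would: the job done as asked, in the order asked, and still so for the second after the job is handed in, with the robot touching nothing.
It also fails if it takes over 138 s, if anything falls off the work surface, if the arm or the gripper's body presses on something with over 40 N, if the wrist force passes 120 N, or if a joint passes its speed limit or range.

## Robot

A 6-joint arm with a two-finger parallel gripper is mounted at the origin on a cart in front of the work surface, level with it; the furniture and walls round the work are solid. World frame = base frame: x ahead of the robot, y to its left, z up, the work surface at z = 0. Lengths are in m, angles in rad, forces in N, time in s.
With the tool pointing down it reaches from about 0.375 to 0.975 m from the base axis. Payload 3.8 kg.
Tool frame: the origin (TCP) lies midway between the tips of the shut fingers; the grasp point (between the pads) lies 19 mm behind it; z points along the fingers, y is the line along which they close (so a half turn about z gives the same grasp; the last joint's range is limited). The gripper opens to 88 mm and grips with 3 to 60 N. Pads are 18 mm wide; open, the fingers measure 123 mm over their backs; the gripper's body (75 mm by 187 mm) begins 45 mm behind the grasp point.
Start: joints at [-1.352, 0.264, 1.604, -0, 1.274, -0.037], TCP at [0.171, -0.653, 0.239] pointing down, gripper open.
Joint ranges: [-2.63, 2.63], [-0.94, 2.18], [0.31, 2.57], [-1.31, 4.45], [0, 2.66], [-2.55, 2.55]. Speed limits (rad/s): [2.57, 2.57, 3.14, 3.14, 3.14, 3.14].

## Interface

Orientations are given as a unit quaternion [x, y, z, w].
In Python, from rig import arm, eoat, camera, camera_info, workorder, telemetry gives the robot as it stands. The module is installed in compiled form; this text tells all that it offers. Calls block until the motion is done:
- arm.movep(position, orientation): joint-space move of the TCP to a pose.
- arm.move_straight(position, rotation=None, velocity=0.15, threshold=None): straight line of the TCP; rotation=None keeps the orientation; velocity is the mean speed in m/s. With threshold (N) it stops when the force on the tool has changed by that much, and returns True; else False.
- arm.move_j(angles): joint-space move.
- eoat.open_gripper() and eoat.close_gripper(grip_force=None): open the fingers fully, or close them until they stop; grip_force is the grip in N (None keeps the last).
- arm.pause(seconds).
- arm.solve_ik(position, orientation): joint angles nearest the present ones, or None.
- camera(name): name is "scene" or "top" or "wrist"; returns the picture (420x560x3 uint8, red, green, blue); there is no depth.
- camera_info(name): a dict with "fovy" (degrees; the focal length in pixels is half the picture's height over the tangent of half this angle, whatever the lens; pixels are square), "cx", "cy" (the principal point, pixels), "distortion" ([k1, k2, p1, p2, k3] as OpenCV has them; the pictures are not rectified), "extrinsics" (4x4, takes a point from world to camera coordinates). Camera axes: x right, y up, looking along -z (the intrinsics and any distortion apply to the point x, -y, -z); pixel columns grow to the right and rows downward; lengths in m; the calibration is good to about 2 mm. A picture is of the moment at which its call begins: read the wrist's pose just before it. camera_info takes no time and is no camera call; for the wrist camera it gives the pose at the moment of the call.
A pose or a line that the arm cannot do raises arm.MotionError and nothing moves.
- workorder.sign_off(): hands the job in; it is judged then, once.
Readings, each from a call of its own:
- telemetry.get_time_s(): time.
- telemetry.get_qpos(): joint angles.
- telemetry.get_qvel(): joint speeds.
- telemetry.get_joint_efforts(): joint torques, N m.
- telemetry.get_eef_pos(): TCP position.
- telemetry.get_tcp_rot(): TCP orientation.
- telemetry.get_force(): force on the tool from outside, world axes, zero at the start.
- telemetry.get_moment(): the same for the moment, N m.
- telemetry.get_grip_width(): finger opening in m.
- telemetry.get_grasp_force(): force on a finger pad.
Only numpy, scipy, OpenCV 4.12 (cv2) and the standard library are available. Lean on these libraries where they do the work, as an engineer would, in place of code of your own. Each camera call takes 0.05 s, during which the arm holds its last target. There are 200 camera calls.

## Working session

There is one attempt and no reset: what is moved stays moved. The work goes in short steps, each a Python script; the robot and the scene stay as the last script left them, time stands still between calls to the robot, and variables do not carry over. Pictures are saved under pics/ and viewed, at most 14 in all, crops included, and the job is handed in when it is done.

```bash
mkdir -p pics; cat > h.py <<'E'
import numpy as np, cv2
from rig import arm,eoat,camera,camera_info,workorder,telemetry as T
def grab(n,f=None):
    ci=camera_info(n); im=camera(n)
    if f: cv2.imwrite('pics/'+f,im[:,:,::-1])
    return im,ci
def K(ci):
    f=210/np.tan(np.radians(ci['fovy'])/2)
    return np.array([[f,0,ci['cx']],[0,f,ci['cy']],[0,0,1.]]),np.array(ci['distortion'],float)
def ray(ci,u,v):
    k,d=K(ci); p=cv2.undistortPoints(np.array([[[u,v]]],float),k,d)[0,0]
    E=np.array(ci['extrinsics']); R=E[:3,:3]
    return -R.T@E[:3,3], R.T@np.array([p[0],-p[1],-1])
def onz(ci,u,v,z):
    o,d=ray(ci,u,v); return o+d*(z-o[2])/d[2]
def proj(ci,P):
    k,d=K(ci); E=np.array(ci['extrinsics']); q=E[:3,:3]@np.array(P)+E[:3,3]
    return cv2.projectPoints(np.array([[[q[0],-q[1],-q[2]]]]),np.zeros(3),np.zeros(3),k,d)[0].ravel()
E
python3 - <<'E'
from h import *
for n in ('top','scene'):
    im,ci=grab(n,n+'0.png'); o,_=ray(ci,280,210); print(n,o,ci['fovy'],ci['distortion'])
print(T.get_tcp_rot(),T.get_time_s())
E
```

```text
top [0.35413696 0.07574973 1.04314969] 49.26204813486885 [-0.10598202  0.          0.          0.          0.        ]
scene [-0.06480032  0.58696695  0.40993732] 53.81714316624761 [0.02662929 0.         0.         0.         0.        ]
[ 9.91831215e-01  1.27552943e-01 -9.63149777e-05 -1.03836201e-03] 0.1
```

View pics/top0.png

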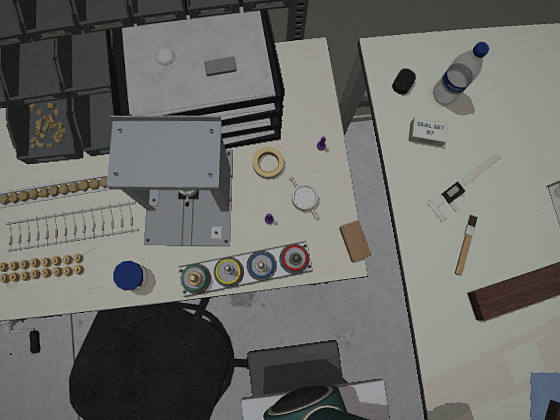

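View pics/scene0.png

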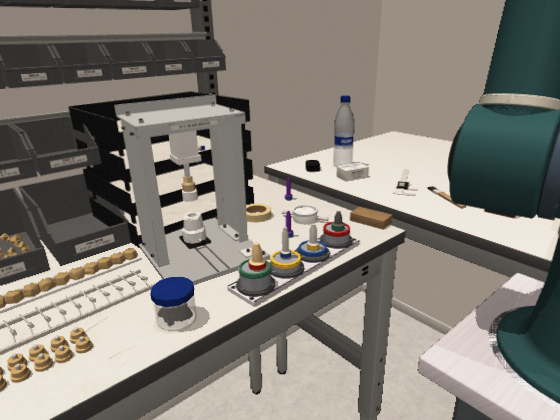

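The top view shows the cups at: green (195,278), yellow (228,270), blue (261,264) and red (295,258). The offcut is at (355,241) and the gauge at (305,198). Candidates for the blue punch are the plain steel punch in the yellow cup (228,268) and the purple look-alikes at (269,218) and (322,143). I choose the one in the yellow cup. Next I measure the cups and take a wrist close-up.

```bash
cat >> h.py <<'E'
cups=dict(green=(195,278),yellow=(228,270),blue=(261,264),red=(295,258))
seat=dict(blue=.024,yellow=.032,red=.039,green=.046)
from scipy.spatial.transform import Rotation as Ro
def quat(yaw): # tool down, tool y along yaw
    y=np.array([np.cos(yaw),np.sin(yaw),0]);z=np.array([0,0,-1.]);return Ro.from_matrix(np.c_[np.cross(y,z),y,z]).as_quat()
E
python3 - <<'E'
from h import *
ci=camera_info('top')
P={c:onz(ci,*uv,seat[c]+.003) for c,uv in cups.items()}
for c in P: print(c,P[c].round(4))
print('offcut',[onz(ci,u,v,.022).round(3) for u,v in ((355,241),(340,224),(372,257))],'gauge',onz(ci,305,198,.026).round(3))
print('purple',onz(ci,269,218,.0).round(3),'press',[onz(ci,u,v,.294).round(3) for u,v in((109,187),(218,187))], 'edge',[onz(ci,u,v,0).round(3) for u,v in((367,276),(60,308))])
c=(P['green']+P['red'])/2; d=P['red']-P['green']; yaw=np.arctan2(d[1],d[0]); print('row yaw',yaw,np.linalg.norm(d)/3)
ci=camera_info('wrist');print(np.round(ray(ci,280,210)[0]-T.get_eef_pos(),3),ray(ci,280,210)[1].round(2),ci['fovy'])
for dy in (0,np.pi,np.pi/2,-np.pi/2):
    for p in (c+[0,0,.3],P['green']+[0,0,.1],P['red']+[0,0,.1]):
        q=arm.solve_ik([p[0],p[1],p[2]],quat(yaw+dy)); print(dy,None if q is None else np.round(q,2))
E
```

```text
green [0.4233 0.2249 0.049 ]
yellow [0.4327 0.1531 0.035 ]
blue [0.4373 0.0797 0.027 ]
red [0.4396 0.0043 0.042 ]
offcut [array([ 0.462, -0.137,  0.022]), array([ 0.504, -0.109,  0.022]), array([ 0.421, -0.169,  0.022])] gauge [ 0.573 -0.038  0.026]
purple [0.543 0.048 0.   ] press [array([0.577, 0.32 , 0.294]), array([0.553, 0.135, 0.294])] edge [array([ 0.381, -0.156,  0.   ]), array([0.395, 0.55 , 0.   ])]
row yaw -1.496945419921496 0.07377153982804933
[0.08  0.02  0.146] [-0.3  -0.08 -0.95] 58.37075001724054
0 [ 0.2  -0.23  1.91 -0.    1.46  1.7 ]
0 [ 0.44 -0.03  2.11 -0.    1.07  1.93]
0 [-0.05 -0.11  2.19 -0.    1.06  1.45]
3.141592653589793 [ 0.2  -0.23  1.91 -0.    1.46 -1.44]
3.141592653589793 [ 0.44 -0.03  2.11 -0.    1.07 -1.21]
3.141592653589793 [-0.05 -0.11  2.19 -0.    1.06 -1.69]
1.5707963267948966 [ 0.2  -0.23  1.91 -0.    1.46  0.13]
1.5707963267948966 [ 0.44 -0.03  2.11 -0.    1.07  0.36]
1.5707963267948966 [-0.05 -0.11  2.19 -0.    1.06 -0.12]
-1.5707963267948966 None
-1.5707963267948966 None
-1.5707963267948966 None
```

```bash
python3 - <<'E'
from h import *
yaw=-1.497+np.pi/2; q=quat(yaw)
arm.movep([.44,-.13,.25],q)
_,c=grab('wrist','w_off.png')
for i,p in enumerate(([.435,.05,.25],[.43,.16,.25])):
    arm.move_straight(p,velocity=.2); im,ci=grab('wrist',f'w{i}.png'); np.savez(f'w{i}.npz',**ci)
print(T.get_time_s(),T.get_qpos().round(2))
a=cv2.imread('pics/w0.png');b=cv2.imread('pics/w1.png');
cv2.imwrite('pics/w01.png',cv2.resize(np.hstack([a,b]),(800,300)))
E
```

```text
4.1083 [ 0.3  -0.16  2.03 -0.    1.27  0.23]
```

View pics/w0.png

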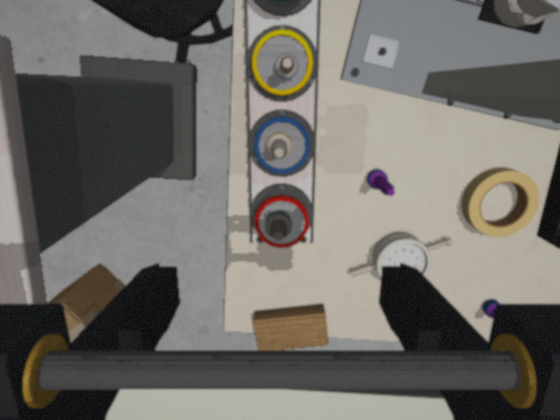

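View pics/w1.png

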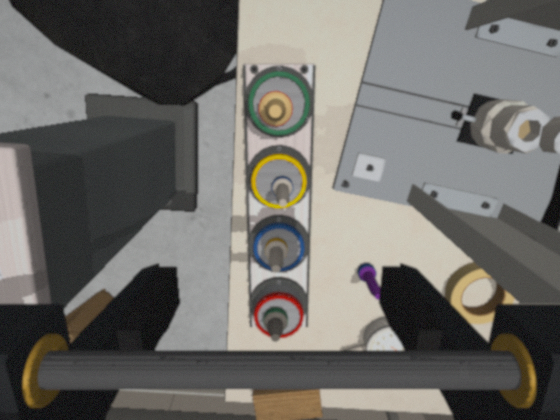

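View pics/w_off.png

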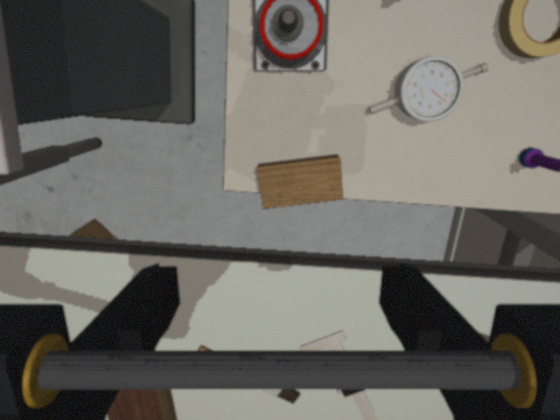

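Wrist views, in w1: green cup (280,102) holds the brass punch, yellow (280,180) a thin steel punch, blue (278,245) a steel punch and red (279,315) the dark one. The purple look-alike is at (370,275), off the row. In w_off the offcut is at (300,182) and slightly overhangs the bench edge. There is free bench between the rail and the offcut, near (290,125).

```bash
python3 - <<'E'
from h import *
b=cv2.imread('pics/w1.png');a=cv2.imread('pics/w0.png')
r=lambda im,y:cv2.resize(im[y:y+150,230:330],(400,600),interpolation=cv2.INTER_CUBIC)
cv2.imwrite('pics/crop.png',np.hstack([r(b,65),r(a,105)]))
for i in (0,1):
    im=cv2.imread(f'pics/w{i}.png'); ci=dict(np.load(f'w{i}.npz')); hsv=cv2.cvtColor(im,cv2.COLOR_BGR2HSV)
    H,S,V=[hsv[...,k].astype(int) for k in range(3)]
    for c,(lo,hi,s) in dict(green=(65,95,90),yellow=(22,34,150),blue=(100,118,110),red=(172,8,130)).items():
        m=((H>=lo)&(H<=hi) if lo<hi else (H>=lo)|(H<=hi))&(S>s)&(V>50)
        m[:,:225]=0;m[:,340:]=0; m=m.astype(np.uint8)
        n,l,st,ce=cv2.connectedComponentsWithStats(m)
        for k in range(1,n):
            if st[k,4]>25:
                x,y,w,h,A=st[k]; out=[]
                if w>40 and h>30:
                    cs,_=cv2.findContours((l==k).astype(np.uint8),cv2.RETR_EXTERNAL,cv2.CHAIN_APPROX_NONE)
                    e=cv2.fitEllipse(cv2.convexHull(max(cs,key=len))); z=seat[c]+.003
                    out=[np.round(e[0],1),np.round(onz(ci,*e[0],z),4),'diam',np.round(np.linalg.norm(onz(ci,x,ce[k][1],z)-onz(ci,x+w,ce[k][1],z)),4)]
                print(i,c,st[k],ce[k].round(1),*out)
E
```

```text
0 yellow [251  29  62  67 954] [281.4  62.1] [281.7  62. ] [0.4308 0.1516 0.035 ] diam 0.0553
0 blue [254 117  56  56 646] [281.2 143.5] [281.4 144.5] [0.4361 0.0774 0.027 ] diam 0.0546
0 red [255 195  54  52 632] [281.3 217.4] [281.2 221. ] [0.4415 0.0038 0.042 ] diam 0.0538
1 green [249  72  61  63 674] [278.  102.4] [278.5 102.9] [0.4254 0.2267 0.049 ] diam 0.054
1 green [267 309  16   4  26] [275. 310.]
1 yellow [251 154  56  54 721] [278.  177.7] [278.4 180.5] [0.4307 0.153  0.035 ] diam 0.0549
1 blue [253 223  51  48 484] [278.1 242.1] [278.4 246.7] [0.4361 0.0789 0.027 ] diam 0.0541
1 red [254 292  50  45 511] [278.3 308.9] [278.3 314.4] [0.4414 0.0054 0.042 ] diam 0.0542
```

View pics/crop.png

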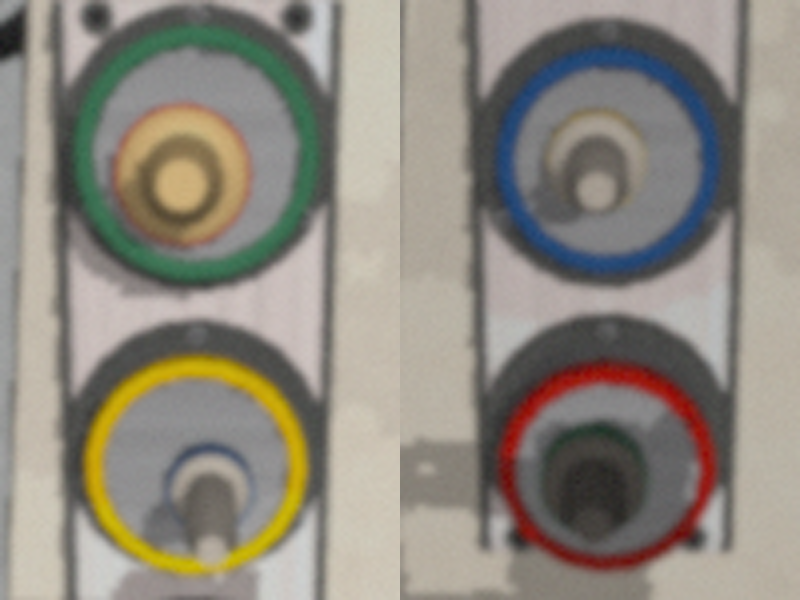

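The crop confirms the pairs by shoulder ring. The brass punch has a red ring in the green cup, and the slim one has a blue ring in yellow. A yellow ring stands in blue, and a green ring in red. I have the shoulder-top centres from the crop. Next I compute positions and do the first grasp, moving blue to the bench between the rail and the offcut.

```bash
cat >> h.py <<'E'
W=[dict(np.load(f'w{i}.npz')) for i in (0,1)] 
C=dict(green=np.array([.4254,.2260]),yellow=np.array([.4308,.1523]),blue=np.array([.4361,.0782]),red=np.array([.4415,.0046]))
Q=quat(-1.497+np.pi/2); G=.0055; ZT=.14
def at(c,i,u,v): return onz(W[i],u,v,seat[c]+.015)[:2]
park=np.array([.447,-.075])
def pick(p,zs):
    if abs(T.get_eef_pos()[2]-ZT)>.002: arm.move_straight([*T.get_eef_pos()[:2],ZT],velocity=.15)
    arm.move_straight([*p,ZT],Q,velocity=.15)
    hit=arm.move_straight([*p,zs+G],velocity=.07,threshold=8)
    if hit: raise SystemExit('hit %s'%T.get_eef_pos())
    eoat.close_gripper(15); w=T.get_grip_width()
    arm.move_straight([*p,ZT],velocity=.08)
    print('picked width',round(w,4),round(T.get_grip_width(),4),'F',round(float(T.get_grasp_force()),1),'t',round(T.get_time_s(),1)); return T.get_grip_width()
def place(p,zs):
    arm.move_straight([*p,ZT],Q,velocity=.12)
    arm.move_straight([*p,zs+G+.004],velocity=.08)
    hit=arm.move_straight([*p,zs+G-.0015],velocity=.015,threshold=2.5)
    z=T.get_eef_pos()[2]; eoat.open_gripper(); arm.pause(.2)
    arm.move_straight([*p,ZT],velocity=.08)
    print('placed hit',hit,'dz mm',round((z-zs-G)*1e3,2),'t',round(T.get_time_s(),1))
E
python3 - <<'E'
from h import *
P=dict(red=at('green',1,275.5,108.5),blue=at('yellow',1,282.75,187.5),yellow=at('blue',0,279.2,144.5),green=at('red',0,278.75,223.75))
for c,k in dict(red='green',blue='yellow',yellow='blue',green='red').items(): print(c,P[c].round(4),'off cup mm',((P[c]-C[k])*1e3).round(1))
np.savez('P.npz',**P)
for p in (*P.values(),park): print(None if arm.solve_ik([*p,.03],Q) is None else 'ok')
if all(np.linalg.norm(P[c]-C[k])<.0145 for c,k in dict(red='green',blue='yellow',yellow='blue',green='red').items()):
    if abs(pick(P['blue'],seat['yellow'])-.020)<.003:
        grab('wrist','g1.png'); grab('scene','s1.png')
E
```

```text
red [0.4231 0.2224] off cup mm [-2.3 -3.6]
blue [0.4351 0.1494] off cup mm [ 4.3 -2.9]
yellow [0.4338 0.079 ] off cup mm [-2.3  0.8]
green [0.4389 0.0051] off cup mm [-2.6  0.5]
ok
ok
ok
ok
ok
picked width 0.0179 0.0185 F 15.0 t 9.3
```

View pics/s1.png

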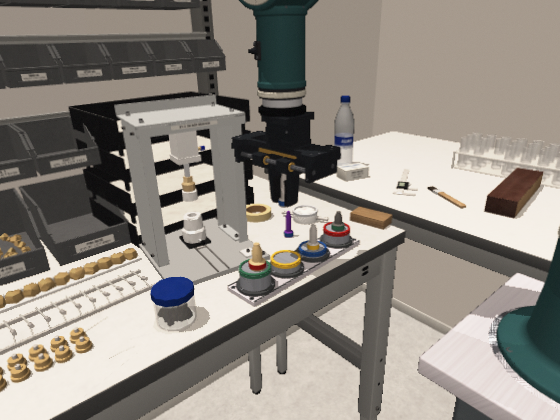

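The blue punch hangs upright between the fingers at (283,190) and the yellow cup is empty. The width of 18.5 mm fits the 20 mm shoulder. I park it and move yellow.

```bash
python3 - <<'E'
from h import *
P=dict(np.load('P.npz'))
place(park,0.)
w=pick(P['yellow'],seat['blue'])
if w>.017:
    place(C['yellow'],seat['yellow'])
    w=pick(park,0.)
    if w>.016: place(C['blue'],seat['blue'])
grab('wrist','g2.png')
im,_=grab('scene','s2.png'); cv2.imwrite('pics/s2c.png',cv2.resize(im[180:310,220:420,::-1],(800,520),interpolation=cv2.INTER_CUBIC))
E
```

```text
placed hit True dz mm -0.13 t 16.8
picked width 0.0216 0.0213 F 15.0 t 22.2
placed hit True dz mm -0.08 t 27.4
picked width 0.0183 0.0181 F 15.0 t 34.0
placed hit True dz mm -0.09 t 40.2
```

View pics/s2c.png

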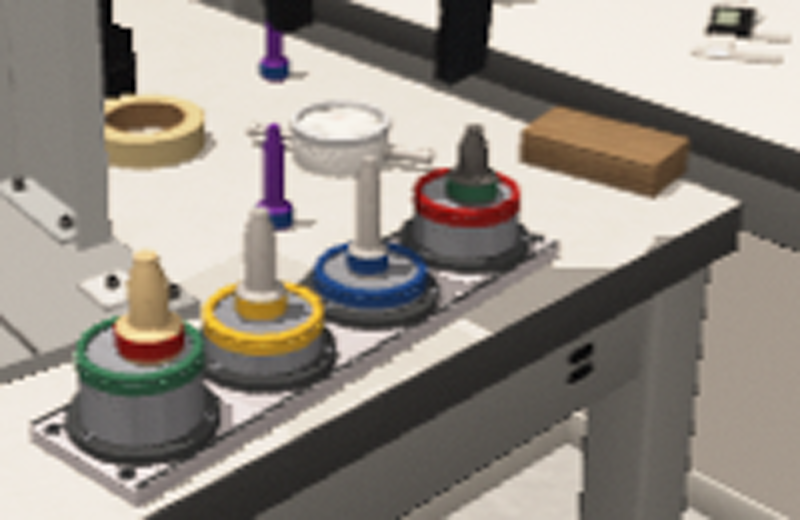

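Yellow (262,300) and blue (370,265) stand upright in their own cups. Now the second pair.

```bash
python3 - <<'E'
from h import *
P=dict(np.load('P.npz'))
w=pick(P['red'],seat['green'])
if w>.024:
    place(park,0.)
    w=pick(P['green'],seat['red'])
    if w>.021:
        place(C['green'],seat['green'])
        w=pick(park,0.)
        if w>.024: place(C['red'],seat['red'])
arm.move_straight([.43,.13,.25],velocity=.15)
grab('wrist','g3.png')
im,_=grab('scene','s3.png'); cv2.imwrite('pics/s3c.png',cv2.resize(im[180:310,220:420,::-1],(800,520),interpolation=cv2.INTER_CUBIC))
E
```

```text
picked width 0.0261 0.0258 F 14.9 t 45.0
placed hit True dz mm -0.12 t 52.8
picked width 0.0247 0.0243 F 15.0 t 57.4
placed hit True dz mm -0.09 t 63.4
picked width 0.026 0.0263 F 14.9 t 70.4
placed hit True dz mm -0.11 t 75.5
```

View pics/s3c.png

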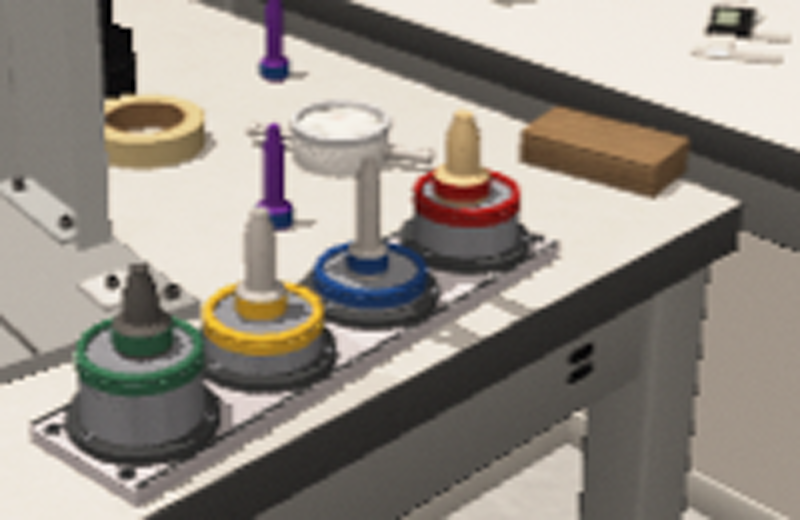

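View pics/g3.png

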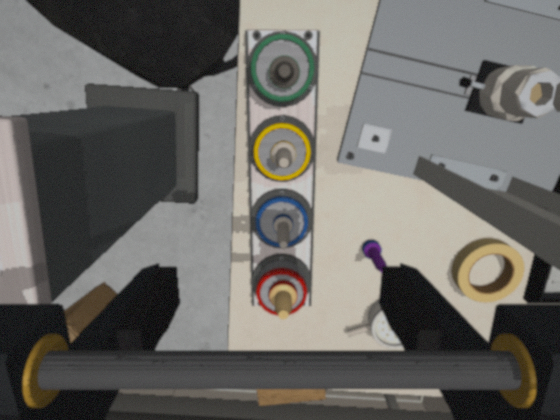

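All four punches stand upright, well inside the lips of their own cups: green (283,70), yellow (282,152), blue (282,222) and red (281,293). The gauge and look-alikes have not moved.

```bash
python3 -c "
from h import *
print(workorder.sign_off(),T.get_time_s())"
```

```text
the job is handed in; nothing more can be done
the job is handed in; nothing more can be done
```

The job is handed in: all four punches stand upright in the cups of their own colour, none toppled, and the dial gauge and purple look-alikes are where they were.

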